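# Fetch the red hold-down weight for the stack of blanks

## Task

Take the red-handled hold-down weight out of the crowded rack, leaving the other weights standing in their wells and everything else on the bench where it is, and stand it upright on the middle of the stack of sheet blanks in the grey tray. The height of the stack is different each time, so lower the weight gently until it touches, without pressing hard, and let go only once it rests on the stack: it must not drop.

Things in the scene. Friction and masses are not known exactly. Their poses are not given: they have to be found in the camera images.
- weight_red: The wanted weight: red handle, 0.35 to 0.6 kg, 125 mm tall, standing upright in a well. Round steel foot 46 mm in diameter, 34 mm high; neck 22 mm in diameter; straight round red handle 36 mm in diameter from 55 to 125 mm above the underside. Origin: centre of the underside; z up the handle; its yaw means nothing.
- rack: Fixed wooden rack, 155 (x) by 236 (y) mm. Base 22 mm thick, six wells 14 mm deep, a weight in each, 1.5 mm play; which is where varies. Two rows of three along y at x = -42.5 and +42.5 mm, staggered 28 mm. In a row only 20 mm is free between handles, too little for fingers; room for fingers is along the rack's x. End boards 100 mm high at y = +-112 mm. Origin: underside centre; z up.
- tray: Fixed grey tray, 190 (x) by 160 (y) mm, walls 16 mm high, with a stack of metal sheet blanks, 160 (x) by 130 (y) mm, centred in it. The flat level top of the stack lies 22 to 72 mm above the bench; it differs each time, this pose does not tell it: feel or see it. The stack is firm under a light push. Origin: centre of the tray's underside, on the bench; z up.
- weight_black: Another hold-down weight in the rack, black handle, same shape and size as the red one, loose; must be left standing in its well. Origin: centre of the underside, z up.
- weight_blue: Another hold-down weight in the rack, blue handle, same shape and size as the red one, loose; must be left standing in its well. Origin: centre of the underside, z up.
- weight_green: Another hold-down weight in the rack, green handle, same shape and size as the red one, loose; must be left standing in its well. Origin: centre of the underside, z up.
- weight_yellow: Another hold-down weight in the rack, yellow handle, same shape and size as the red one, loose; must be left standing in its well. Origin: centre of the underside, z up.
- weight_oak: Another hold-down weight in the rack, pale plain wood handle, same shape and size as the red one, loose; must be left standing in its well. Origin: centre of the underside, z up.
- hammer: Loose hammer, 260 mm, lying on the bench; a bystander. Origin: underside, near its middle.
- oil: Loose amber oil bottle, 60 mm in diameter and 150 mm tall, standing on the bench; a bystander. Origin: centre of the underside.
- tin: Loose tin, 76 mm in diameter and 70 mm tall, standing on the bench; a bystander. Origin: centre of the underside.
- wrench: Loose wrench, 180 mm, lying on the bench; a bystander. Origin: underside, near its middle.
Not all that is in view belongs to the job. Of the things that look like the weight_blue, the middle-sized one is meant. Several things have the shape of the weight_black; the one meant has the colours described above.

How it is judged:
By the outcome, as a careful person would: the job done as asked, in the order asked, and still so for the second after the job is handed in, with the robot touching nothing.
It also fails if it takes over 42 s, if anything falls off the work surface, if the arm or the gripper's body presses on something with over 40 N, if the wrist force passes 120 N, or if a joint passes its speed limit or range.

## Robot

A 7-joint arm with a two-finger parallel gripper is mounted at the origin on the work surface. World frame = base frame: x ahead of the robot, y to its left, z up, the work surface at z = 0. Lengths are in mm, angles in rad, forces in N, time in s.
With the tool pointing down it reaches from about 400 to 875 mm from the base axis. Payload 4.4 kg.
Tool frame: the origin (TCP) lies midway between the tips of the shut fingers; the grasp point (between the pads) lies ctrl.tcp_to_grasp behind it (ctrl.tcp_to_grasp is the distance from the TCP to the grasp point, in mm); z points along the fingers, y is the line along which they close (so a half turn about z gives the same grasp; the last joint's range is limited). The gripper opens to 85 mm and grips with 20 to 120 N. Pads are 22 mm wide; open, the fingers measure 114 mm over their backs; the gripper's body (76 mm by 85 mm) begins 54 mm behind the grasp point. The pads swing forward as they close: fully open they stand 13 mm farther back than shut.
Start: joints at [-1.206, 0.628, 0.038, 1.517, -0.027, 0.996, -0.02], TCP at [271.417, 590.636, 231.313] pointing down, gripper open.
Joint ranges: [-3.06, 3.06], [-0.37, 2.12], [-1.25, 1.32], [0.18, 2.47], [-1.1, 4.24], [0.23, 1.98], [-2.94, 2.94]. Speed limits (rad/s): [2.57, 2.57, 3.14, 3.14, 3.14, 3.14, 3.14].

## Interface

Orientations are given as [roll, pitch, yaw] about the fixed x, y, z axes, in that order (R = Rz(yaw) Ry(pitch) Rx(roll)).
In Python, from cell import ctrl, get_image, get_calibration, workorder, boxes_of, place_of gives the robot as it stands.
- The arm moves only by the tool play_rows, never from a script. Its argument "series" is a list that holds one entry, the list of rows, each a list of 7 numbers: the shift along the world's x, y, z in cm, then the turn, a rotation vector about the world's x, y, z in degrees, then the closure, from 0 (fully open) to 1 (shut). A call has 1 to 20 rows; each row shifts and turns the commanded pose from where the row before left it; what a row does not reach is not made up. A row lasts 1/8 s, in which the tool goes at most 62.5 mm and 10.7 degrees, less where a joint would pass 70% of its speed; a pose out of reach is approached as far as the arm can. A call with a gripper value outside its range is refused whole. The fingers move at their own pace and stop on an object; the grip force is fixed at half the most. Time passes only in rows, so rows that do not move let the fingers close. It gives the time, the measured TCP pose, the force, the opening and the grip force at its end, in the units of the state.
- ctrl.read_state(): the state, without advancing time (a new reading comes with each control period).
- get_image(name): name is "scene" or "top" or "wrist"; returns (picture, depth): 480x640x3 uint8, red, green, blue; 480x640 float32, mm along the optical axis (not along the pixel's ray), 0 where there is no reading.
- get_calibration(name): a dict with "K" (3x3 intrinsics, pixels), "k1" (the pictures are not rectified: a ray, as slopes to the right and down, at radius r is drawn at 1 + k1 r^2 times it, then the intrinsics apply), "R" (3x3) and "t" (3): a world point X has camera coordinates R X + t; the wrist camera has in their place "mount" (4x4, takes a point from camera to tool coordinates, whose origin is the TCP and whose axes are the flange's). Camera axes: x right, y down, z forward; pixel columns grow to the right and rows downward; lengths in mm; the calibration is good to about 2 mm. A picture is of the moment at which its call begins: read the wrist's pose just before it. get_calibration takes no time and is no camera call.
- workorder.finish_job(): hands the job in; it is judged then, once.
Trained networks look in the newest picture that a camera, given by its name, has taken for a name from the list of things; names that differ only in an ending like _2 or _b are one class to them, and where a whole thing is asked for, a point or a joint stands for the part that bears it (a point fixed in the world has none). Each returns a list of dicts, best first, with "p" (0 to 1); they miss things now and then, are a little off and sometimes report something else, mostly with a low value. They report only what shows in the picture. A call takes as long as a camera call. They do not tell look-alikes from the thing itself.
- boxes_of(target, camera): "pixel" ([column, row] in pixels, amid what is visible of it).
- place_of(target, camera): "pixel" ([column, row] in pixels: a listed point, or the origin of a listed thing).
The state is a dict: "clock": time; "qpos": joint angles; "qd": joint speeds; "tau": joint torques, N m; "eef_pos": TCP position; "tool_rot": TCP orientation; "force": force on the tool from outside, world axes, zero at the start; "torque": the same for the moment, N m; "width": finger opening in mm; "gripper_force": force on a finger pad.
Only numpy, scipy, OpenCV 4.12 (cv2) and the standard library are available. Lean on these libraries where they do the work, as an engineer would, in place of code of your own. Each camera call takes 0.05 s, during which the arm holds its last target. There are 200 camera calls.

## Working session

There is one attempt and no reset: what is moved stays moved. The work goes in short steps, Python scripts to look and compute and a tool call to move; the robot and the scene stay as the last step left them, time stands still between calls to the robot, and variables do not carry over. Pictures are saved under pics/ and viewed, at most 10 in all, crops included, and the job is handed in when it is done.

Besides the shell and the picture viewer there is one more tool, called after "Call:" as name(argument=value, ...), one argument or row to a line, values as JSON. play_rows: Moves the arm, as the interface text tells. Its arguments: {"type":"object","properties":{"series":{"type":"array"}},"required":["series"]}

```bash
mkdir -p pics
cat > h.py <<'E'
import numpy as np, cv2
from cell import ctrl,get_image,get_calibration,workorder,boxes_of,place_of
from scipy.spatial.transform import Rotation as Ro
def cam(name,st=None):
    c=get_calibration(name)
    if name=="wrist":
        T=np.eye(4);T[:3,:3]=Ro.from_euler('xyz',st['tool_rot']).as_matrix();T[:3,3]=st['eef_pos']
        M=T@np.array(c['mount']);return c,M[:3,:3],M[:3,3]
    R=np.array(c['R']);t=np.array(c['t']);return c,R.T,-R.T@t
def ray(name,uv,st=None):
    c,R,o=cam(name,st);k=c['k1']
    K=np.array(c['K'],float)
    d=(np.array(uv,float)-K[:2,2])/[K[0,0],K[1,1]]
    s=d.copy()
    for _ in range(20): s=d/(1+k*(s@s))
    return o,R@np.array([*s,1.])
def at_depth(name,uv,dep,st=None):
    o,r=ray(name,uv,st);return o+r*dep
def at_z(name,uv,z,st=None):
    o,r=ray(name,uv,st);return o+r*(z-o[2])/r[2]
def cloud(name,dep,st=None):
    c,R,o=cam(name,st);K=np.array(c['K'],float)
    v,u=np.mgrid[:480,:640];d=np.stack([(u-K[0,2])/K[0,0],(v-K[1,2])/K[1,1]],-1)
    s=d.copy()
    for _ in range(20): s=d/(1+c['k1']*(s**2).sum(-1,keepdims=True))
    return o+(np.concatenate([s,np.ones((480,640,1))],-1)*dep[...,None])@R.T
E
python3 - <<'E'
from h import *
print(ctrl.tcp_to_grasp, ctrl.read_state())
for n in("top","scene"):
    im,d=get_image(n);cv2.imwrite(f"pics/{n}0.png",im[...,::-1]);np.save(n+"d.npy",d);np.save(n+"i.npy",im)
    for t in("weight_red","weight_blue","weight_black","tray","rack"):
        print(n,t,[(np.round(b['pixel']).tolist(),round(b['p'],2)) for b in boxes_of(t,n)[:4]],[(np.round(b['pixel']).tolist(),round(b['p'],2)) for b in place_of(t,n)[:3]])
E
```

```text
18.700000000000003 {'clock': 0.0, 'qpos': array([-1.20581705,  0.62933728,  0.03840584,  1.51838871, -0.02698946,
        0.99627058, -0.02004783]), 'qd': array([-0.00121853, -0.00193425, -0.00068784, -0.00398459, -0.00110484,
        0.00121779, -0.00117533]), 'tau': array([ 9.45846136e-05, -5.63400042e+01,  1.22644342e+00, -1.93438375e+01,
        1.10857340e-02,  1.07626832e-02,  6.91222013e-06]), 'eef_pos': array([271.12222036, 590.06645839, 230.38752943]), 'tool_rot': array([-3.13970568e+00,  1.24502152e-05,  2.71080005e+00]), 'force': array([-0.38642192,  0.05727846, -0.26068937]), 'torque': array([-0.02068902, -0.02321484, -0.00787982]), 'gripper_force': 0.0, 'width': 85.2016994898443}
top weight_red [([267.0, 282.0], 0.71), ([231.0, 231.0], 0.47)] [([269.0, 284.0], 0.66)]
top weight_blue [([228.0, 178.0], 0.97), ([253.0, 240.0], 0.8), ([275.0, 192.0], 0.5)] [([232.0, 184.0], 0.96), ([258.0, 244.0], 0.87), ([276.0, 193.0], 0.7)]
top weight_black [([204.0, 330.0], 0.92), ([228.0, 264.0], 0.88), ([171.0, 245.0], 0.75), ([269.0, 280.0], 0.17)] [([174.0, 249.0], 0.81), ([208.0, 330.0], 0.79), ([232.0, 266.0], 0.6)]
top tray [([373.0, 234.0], 0.57)] [([257.0, 246.0], 0.73), ([378.0, 236.0], 0.56)]
top rack [([244.0, 255.0], 0.58), ([138.0, 312.0], 0.18)] [([252.0, 258.0], 0.88)]
scene weight_red [([377.0, 211.0], 0.92)] [([372.0, 234.0], 0.71)]
scene weight_blue [([350.0, 294.0], 0.61), ([386.0, 249.0], 0.6), ([402.0, 301.0], 0.59)] [([348.0, 307.0], 0.81), ([382.0, 267.0], 0.62), ([396.0, 324.0], 0.59)]
scene weight_black [([474.0, 264.0], 0.86), ([414.0, 229.0], 0.83), ([436.0, 201.0], 0.83), ([258.0, 251.0], 0.33)] [([408.0, 256.0], 0.95), ([468.0, 277.0], 0.83), ([298.0, 321.0], 0.7)]
scene tray [([257.0, 253.0], 0.57)] [([258.0, 258.0], 0.59), ([363.0, 255.0], 0.24)]
scene rack [([372.0, 250.0], 0.61)] [([387.0, 257.0], 0.73)]
```

View pics/top0.png

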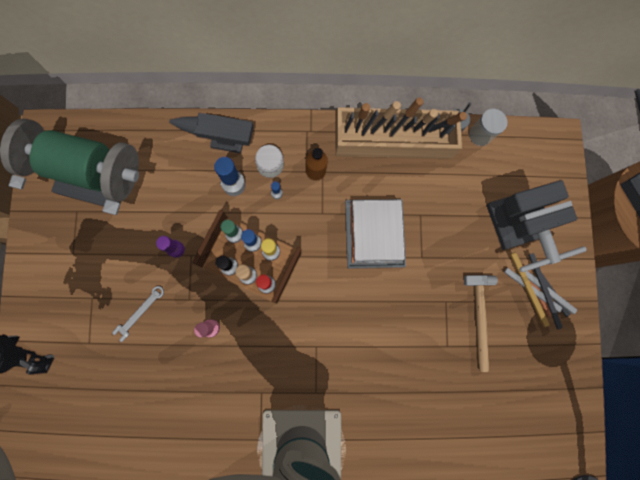

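View pics/scene0.png

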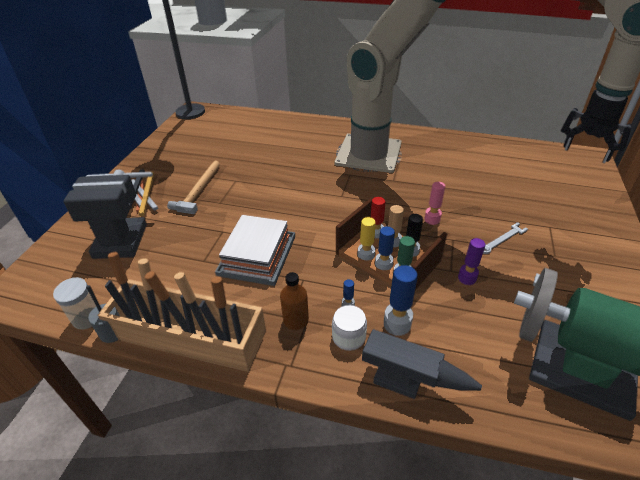

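Red cap: top (265,282), scene (377,211), in the rack's near row at the right end, next to oak. The pink lone weight at (207,329) and the purple one at (170,246) stand outside the rack, so they are not it. The blue ones are the big one at (228,175), the middle-sized one in the rack at (251,240) and a small one at (276,188). I'll measure the tops and check in a crop.

Run:
```python
from h import *
im=np.load("topi.npy");d=np.load("topd.npy");P=cloud("top",d)
cv2.imwrite("pics/crop.png",cv2.resize(im[190:350,150:420],None,fx=2.9,fy=2.9,interpolation=cv2.INTER_CUBIC)[...,::-1])
for n,(u,v) in dict(red=(264,282),oak=(245,274),black=(225,263),yellow=(269,247),blue=(250,238),green=(230,228)).items():
    w=P[v-14:v+15,u-14:u+15].reshape(-1,3)
    uu=np.stack(np.meshgrid(np.arange(u-14,u+15),np.arange(v-14,v+15)),-1).reshape(-1,2)
    m=(abs(w[:,2]-133)<8)&(np.hypot(*(uu-[u,v]).T)<10)
    q=uu[m].mean(0); print(n,m.sum(),np.median(w[m],0).round(1),w[m].mean(0).round(1),q.round(1),at_z("top",q,133).round(1))
x=P[...,0];y=P[...,1];z=P[...,2]
s=P[200:268,346:405].reshape(-1,3);s=s[s[:,2]>15]
top=np.median(s[:,2][s[:,2]>np.percentile(s[:,2],40)]);m=abs(s[:,2]-top)<6
r=cv2.minAreaRect(s[m][:,:2].astype(np.float32));print("stack",top,r,s[m].std(0))
S=cloud("scene",np.load("scened.npy"))[215:282,215:296].reshape(-1,3);print("scene z",np.median(S[S[:,2]>18][:,2]), np.histogram(S[:,2],bins=range(0,100,6)))
# red in scene
si=np.load("scenei.npy").astype(int);S=cloud("scene",np.load("scened.npy"))
m=(si[...,0]>120)&(si[...,1]<60)&(si[...,2]<60);m[:190]=0;m[235:]=0;m[:,:360]=0;m[:,395:]=0
w=S[m];t=w[w[:,2]>129];print("scene red",len(w),t.mean(0),t.min(0),t.max(0))
```

```text
red 160 [433.3 100.5 130.5] [433.7 100.  130.4] [262.2 281.8] [433.5  99.8 133. ]
oak 144 [457.2 148.8 130.4] [457.4 149.2 130.3] [242.3 271.9] [457.1 148.8 133. ]
black 155 [481.3 198.7 130.2] [481.4 198.8 130.3] [222.4 261.9] [481.1 198.4 133. ]
yellow 161 [522.1  89.9 130. ] [522.1  89.2 130.3] [267.4 246. ] [521.7  89.  133. ]
blue 152 [546.  140.1 129.9] [545.4 139.6 129.9] [247.3 236.5] [544.9 139.3 133. ]
green 159 [570.6 188.3 130.4] [570.1 188.5 130.3] [227.9 226.5] [569.6 188.1 133. ]
stack 65.25873684207897 ((577.099365234375, -197.16549682617188), (160.19329833984375, 131.4693145751953), 1.3926072120666504) [46.35570803 37.84033881  2.14050722]
scene z 65.72071160850408 (array([ 689,  298,  393,  130,   89,   72,   75,  222,  128,   90,  887,
       1290,    0,    0,    0,    0]), array([ 0,  6, 12, 18, 24, 30, 36, 42, 48, 54, 60, 66, 72, 78, 84, 90, 96]))
scene red 85 [448.50149574  99.53640584 140.66184668] [421.81953842  81.9805757  130.11321012] [1349.46273087  203.11697961  834.48215067]
```

View pics/crop.png

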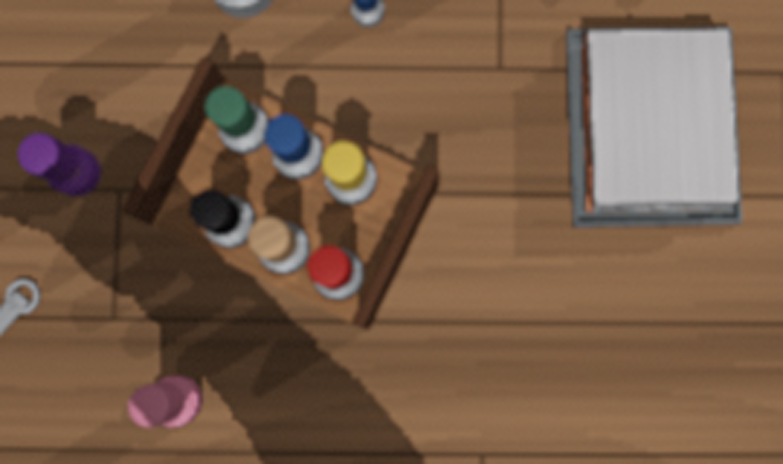

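The crop confirms the red handle at the near-right end of the rack. Its position is about (433.5, 99.8) mm with its top near z = 133, and the rack's yaw is about -25.8°. I'll move above it with the fingers closing along the rack's x.

Call:
play_rows(
  series=[
    [[1.62,-4.9,0,0,0,-9.1,0],[1.62,-4.9,0,0,0,-9.1,0],[1.62,-4.9,0,0,0,-9.1,0],[1.62,-4.9,0,0,0,-9.1,0],[1.62,-4.9,0,0,0,-9.1,0],[1.62,-4.9,0,0,0,-9.1,0],[1.62,-4.9,0,0,0,-9.1,0.2],[1.62,-4.9,0,0,0,-9.1,0.2],[1.62,-4.9,0,0,0,-9.1,0.2],[1.62,-4.9,0,0,0,-9.1,0.2],[0,0,0,0,0,0,0.2],[0,0,0,0,0,0,0.2]],
  ],
)

```text
clock: 2.6
eef_pos: [433.3, 101.2, 231.3]
tool_rot: [-3.141, -0.001, 1.123]
force: [-0.2, 0.5, -0.2]
width: 68.1
gripper_force: 0.0
```

Run:
```python
from h import *
st=ctrl.read_state();print(st['clock'],st['eef_pos'],np.degrees(st['tool_rot']),st['width'],st['qpos'],st['force'])
im,d=get_image("wrist");cv2.imwrite("pics/w1.png",im[...,::-1])
P=cloud("wrist",d,st)
i=im.astype(int)
m=(i[...,0]>90)&(i[...,1]<0.4*i[...,0])&(i[...,2]<.4*i[...,0])
w=P[m&(P[...,2]>115)&(P[...,2]<150)];print("red top",len(w),w.mean(0) if len(w) else 0,(w.min(0)+w.max(0))/2, w.max(0)-w.min(0))
b=boxes_of("weight_red","wrist");print([(x['pixel'],x['p']) for x in b[:3]])
```

```text
2.6 [433.31094559 101.20319617 231.34157513] [-1.79975812e+02 -3.09644446e-02  6.43701172e+01] 68.09677803530678 [-0.67505035  0.37715509  0.5185261   2.07129357 -0.26992345  0.75734423
 -0.43621707] [-0.24660714  0.52670468 -0.18892364]
red top 1916 [435.12127089  99.75006051 131.61728502] [434.34449736  98.22689848 125.22206392] [35.38277212 34.69601587 20.44179052]
[([331.2, 231.5], 0.97)]
```

View pics/w1.png

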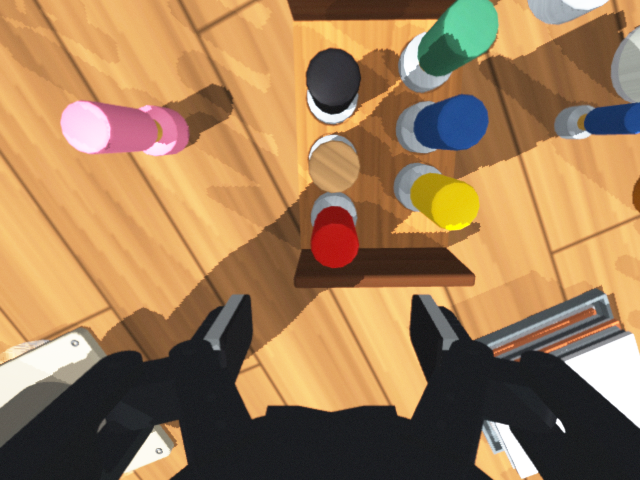

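The wrist view shows the rack aligned with the picture, the red handle at (334,237) between the finger columns, and free space on both sides. I'll descend and then close.

Call:
play_rows(
  series=[
    [[0.12,-0.15,-2.5,0,0,0,0.2],[0,0,-2.5,0,0,0,0.2],[0,0,-2.5,0,0,0,0.2],[0,0,-2.5,0,0,0,0.2],[0,0,-2.5,0,0,0,0.2],[0,0,-2.3,0,0,0,0.2],[0,0,0,0,0,0,0.2],[0,0,0,0,0,0,0.2]],
  ],
)

```text
clock: 3.7
eef_pos: [434.9, 99.8, 83.8]
tool_rot: [3.141, -0.001, 1.124]
force: [0.3, 0.3, 0.4]
width: 68.1
gripper_force: 0.0
```

Call:
play_rows(
  series=[
    [[0,0,0,0,0,0,0.4],[0,0,0,0,0,0,0.5],[0,0,0,0,0,0,0.6],[0,0,0,0,0,0,1],[0,0,0,0,0,0,1],[0,0,0,0,0,0,1],[0,0,0,0,0,0,1],[0,0,0,0,0,0,1]],
  ],
)

```text
clock: 4.7
eef_pos: [435.1, 99.3, 84.0]
tool_rot: [3.141, -0.001, 1.122]
force: [-0.1, 0.5, 6.5]
width: 34.8
gripper_force: 59.0
```

Gripped: width 34.8 mm, 59 N. Next I'll lift straight up.

Call:
play_rows(
  series=[
    [[0,0,0.5,0,0,0,1],[0,0,0.5,0,0,0,1],[0,0,1,0,0,0,1],[0,0,1.5,0,0,0,1],[0,0,2,0,0,0,1],[0,0,2,0,0,0,1],[0,0,2,0,0,0,1],[0,0,2,0,0,0,1],[0,0,2,0,0,0,1],[0,0,2,0,0,0,1],[0,0,1,0,0,0,1],[0,0,0,0,0,0,1],[0,0,0,0,0,0,1]],
  ],
)

```text
clock: 6.32
eef_pos: [433.9, 99.1, 247.7]
tool_rot: [-3.14, 0.001, 1.123]
force: [-0.1, -0.0, -5.3]
width: 34.8
gripper_force: 60.4
```

Run:
```python
from h import *
st=ctrl.read_state();print(st['clock'],st['eef_pos'],st['width'],st['force'],st['torque'])
im,d=get_image("wrist");cv2.imwrite("pics/w2.png",im[...,::-1])
```

```text
6.325 [433.90041767  99.08526672 247.69822216] 34.825404076132784 [-0.12388863 -0.02919418 -5.32027106] [ 0.0070728  -0.03292786  0.01256385]
```

View pics/w2.png

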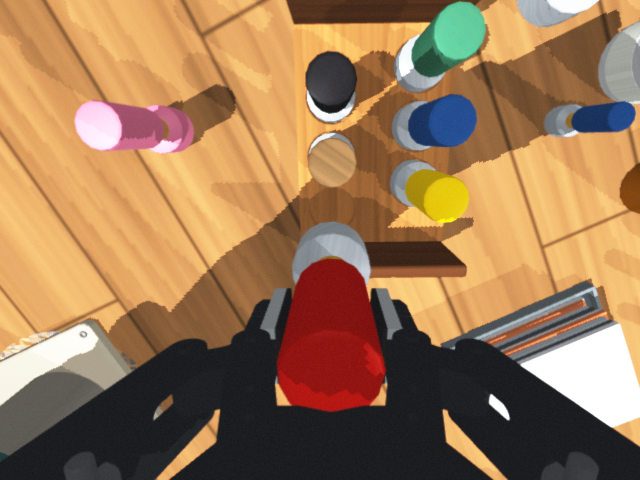

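The weight is held straight (about 0.55 kg), and the other five still stand in their wells. Next I'll carry it over the stack centre (577, -197).

Call:
play_rows(
  series=[
    [[0.8,-1.6,0,0,0,0,1],[1.5,-3.1,0,0,0,0,1],[1.8,-3.7,0,0,0,0,1],[1.8,-3.7,0,0,0,0,1],[1.8,-3.7,0,0,0,0,1],[1.8,-3.7,0,0,0,0,1],[1.8,-3.7,0,0,0,0,1],[1.5,-3.1,0,0,0,0,1],[0.9,-1.9,0,0,0,0,1],[0.6,-1.3,0,0,0,0,1],[0,0,-2,0,0,0,1],[0,0,-2,0,0,0,1],[0,0,-2,0,0,0,1],[0,0,-1,0,0,0,1],[0,0,0,0,0,0,1],[0,0,0,0,0,0,1],[0,0,0,0,0,0,1]],
  ],
)

```text
clock: 8.5
eef_pos: [578.1, -196.1, 179.1]
tool_rot: [3.14, -0.0, 1.123]
force: [-0.1, -0.6, -5.4]
width: 34.7
gripper_force: 61.0
```

Run:
```python
from h import *
st=ctrl.read_state();print(st['clock'],st['eef_pos'],np.degrees(st['tool_rot']),st['width'],st['force'])
im,d=get_image("wrist");cv2.imwrite("pics/w3.png",im[...,::-1])
P=cloud("wrist",d,st);i=im.astype(int)
m=(i.min(-1)>170)&(P[...,2]>40)&(P[...,2]<90)
s=P[m];print(len(s),np.median(s,0),s.min(0),s.max(0))
im,d=get_image("top");m=np.zeros((480,640),bool)
P=cloud("top",d);m[195:275,335:415]=1;m&=(abs(P[...,2]-65.5)<5);s=P[m]
print(len(s),np.percentile(s,1,0),np.percentile(s,99,0),cv2.minAreaRect(s[:,:2].astype(np.float32)))
```

```text
8.5 [ 578.1100654  -196.09703588  179.14821876] [ 1.79913914e+02 -1.52169946e-02  6.43178681e+01] 34.656003199172886 [-0.09448134 -0.57070074 -5.36723654]
19495 [ 583.96080714 -168.81535346   66.82752328] [ 496.35744963 -264.13914821   64.17976287] [ 659.6793821  -132.78762805   69.72250158]
338 [ 588.16783141 -187.53945233   60.8081982 ] [ 656.02961201 -130.76872898   69.8533089 ] ((620.562255859375, -160.6525421142578), (72.1983413696289, 60.83905029296875), 0.5333584547042847)
```

View pics/w3.png

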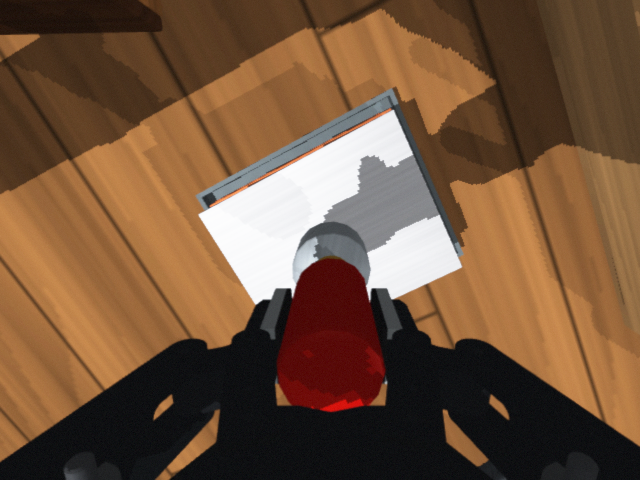

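The stack shows under the foot. Its edges give a centre of (578, -198.5) and its top is about z = 67, some 36 mm below the foot. I'll lower to about 6 mm above it, then creep.

Call:
play_rows(
  series=[
    [[0,-0.2,-0.8,0,0,0,1],[0,0,-0.8,0,0,0,1],[0,0,-0.7,0,0,0,1],[0,0,-0.4,0,0,0,1],[0,0,-0.2,0,0,0,1],[0,0,0,0,0,0,1],[0,0,0,0,0,0,1]],
  ],
)

```text
clock: 9.48
eef_pos: [577.8, -197.9, 149.5]
tool_rot: [3.141, -0.0, 1.123]
force: [-0.8, 0.0, -5.3]
width: 35.1
gripper_force: 61.1
```

Call:
play_rows(
  series=[
    [[0,0,-0.1,0,0,0,1],[0,0,-0.1,0,0,0,1],[0,0,-0.1,0,0,0,1],[0,0,0,0,0,0,1],[0,0,0,0,0,0,1]],
  ],
)

```text
clock: 10.1
eef_pos: [577.6, -197.9, 146.3]
tool_rot: [3.142, -0.0, 1.123]
force: [-0.4, -1.0, -5.5]
width: 34.3
gripper_force: 61.1
```

Call:
play_rows(
  series=[
    [[0,0,-0.1,0,0,0,1],[0,0,-0.1,0,0,0,1],[0,0,0,0,0,0,1],[0,0,0,0,0,0,1]],
  ],
)

```text
clock: 10.6
eef_pos: [577.6, -197.8, 144.3]
tool_rot: [-3.142, -0.0, 1.123]
force: [-0.6, -0.0, -5.5]
width: 34.6
gripper_force: 61.2
```

Call:
play_rows(
  series=[
    [[0,0,-0.1,0,0,0,1],[0,0,0,0,0,0,1],[0,0,0,0,0,0,1]],
  ],
)

```text
clock: 10.98
eef_pos: [577.7, -197.9, 143.5]
tool_rot: [3.141, -0.0, 1.123]
force: [-1.1, -0.2, -3.6]
width: 34.3
gripper_force: 61.4
```

Call:
play_rows(
  series=[
    [[0,0,-0.05,0,0,0,1],[0,0,0,0,0,0,1],[0,0,0,0,0,0,1]],
  ],
)

```text
clock: 11.35
eef_pos: [577.8, -198.0, 143.4]
tool_rot: [3.141, -0.0, 1.122]
force: [-1.8, 0.4, 3.7]
width: 34.4
gripper_force: 61.9
```

Contact: the force went from -5.5 to +3.7 N, so the weight rests on the stack with a light push. I'll release now.

Call:
play_rows(
  series=[
    [[0,0,0,0,0,0,0.5],[0,0,0,0,0,0,0.4],[0,0,0,0,0,0,0.2],[0,0,0,0,0,0,0.1],[0,0,0,0,0,0,0.1],[0,0,0,0,0,0,0.1]],
  ],
)

```text
clock: 12.1
eef_pos: [577.6, -197.9, 142.8]
tool_rot: [3.142, -0.0, 1.122]
force: [0.1, 0.2, 0.2]
width: 77.0
gripper_force: 0.0
```

Call:
play_rows(
  series=[
    [[0,0,0.5,0,0,0,0.1],[0,0,1,0,0,0,0.1],[0,0,2,0,0,0,0.1],[0,0,2.5,0,0,0,0.1],[0,0,2.5,0,0,0,0.1],[0,0,2.5,0,0,0,0.1],[0,0,1,0,0,0,0.1],[-2,3,0,0,0,0,0.1],[-2,4,0,0,0,0,0.1],[-2,4,0,0,0,0,0.1],[-2,4,0,0,0,0,0.1],[0,0,0,0,0,0,0.1],[0,0,0,0,0,0,0.1]],
  ],
)

```text
clock: 13.72
eef_pos: [497.9, -48.4, 263.0]
tool_rot: [3.141, 0.0, 1.122]
force: [-0.5, 0.2, 0.2]
width: 76.9
gripper_force: 0.0
```

Run:
```python
from h import *
st=ctrl.read_state();print(st['clock'],st['eef_pos'],st['force'])
a,d=get_image("scene");b,d2=get_image("wrist");cv2.imwrite("pics/end.png",cv2.resize(np.hstack([a,b]),(800,300))[...,::-1])
P=cloud("scene",d);i=a.astype(int)
m=(i[...,0]>90)&(i[...,1]<.4*i[...,0])&(i[...,2]<.4*i[...,0])&(abs(P[...,0]-578)<60)&(abs(P[...,1]+198)<60)&(P[...,2]>100)
w=P[m];print(len(w),w.min(0),w.max(0))
```

```text
13.725 [497.92632076 -48.39051994 262.99288799] [-0.53773845  0.21252845  0.21018519]
157 [ 563.79309088 -215.53573846  126.09062196] [ 599.14045867 -182.63748411  194.55648041]
```

View pics/end.png

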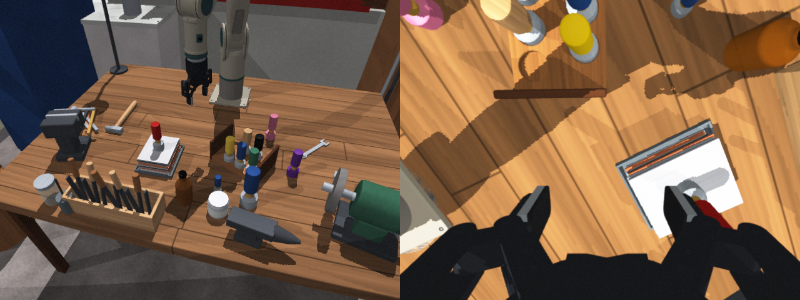

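The red weight stands upright on the middle of the stack (scene half, about (157,143)), the other weights are still in the rack, and the gripper is clear. I'll hand the job in.

```bash
python3 -c "
from cell import workorder;print(workorder.finish_job())"
```

```text
the job is handed in; nothing more can be done
None
```

The red-handled weight stands upright on the middle of the stack, set down with a light touch and not dropped; the other weights are still in their wells, and the job was handed in at about 14 s.

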